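Reset the tripped breaker under the push-latch cover

ROBOT

A 6-joint arm with a two-finger parallel gripper is mounted at the origin on a cart in front of the work surface, level with it; the furniture and walls round the work are solid. World frame = base frame: x ahead of the robot, y to its left, z up, the work surface at z = 0. Lengths are in mm, angles in rad, forces in N, time in s.
With the tool pointing down it reaches from about 275 to 750 mm from the base axis. Payload 10.2 kg.
Tool frame: the origin (TCP) lies between the finger pads; the fingertips stand 17 mm ahead of it and the grasp point (between the pads) lies 2 mm behind it; z points along the fingers, y is the line along which they close (so a half turn about z gives the same grasp; the last joint's range is limited). The gripper opens to 85 mm and grips with 20 to 120 N. Pads are 22 mm wide; open, the fingers measure 114 mm over their backs; the gripper's body (76 mm by 85 mm) begins 54 mm behind the grasp point. The pads swing forward as they close: fully open they stand 13 mm farther back than shut.
Start: joints at [-1.541, 0.313, 1.498, -0, 1.331, -0.223], TCP at [131.297, -508.323, 248.294] pointing down, gripper open.
Joint ranges: [-2.94, 2.94], [-0.97, 2.17], [0.19, 2.56], [-1.23, 4.37], [0.02, 3.11], [-2.88, 2.88]. Speed limits (rad/s): [2.39, 2.39, 3.01, 3.14, 3.14, 3.14].

INTERFACE

Orientations are given as a unit quaternion [w, x, y, z].
In Python, from rig import * gives the robot as it stands.
- The arm moves only by the tool step_arm, never from a script. Its argument "commands" is text: rows parted by semicolons, each of 7 numbers parted by spaces: the opening, from 0 (shut) to 1 (fully open), then the shift along the tool's x, y, z in cm, then the turn, a rotation vector about the tool's x, y, z in rad. In form: hand x y z rx ry rz; .... A call has 1 to 20 rows; each row is the pose to reach, as a shift and turn from the pose commanded when the call began, along the tool's axes at that moment; what a row does not reach only later rows make up. A row lasts 1/12 s, in which the tool goes at most 41.7 mm and 7.16 degrees, less where a joint would pass 70% of its speed; a pose out of reach is approached as far as the arm can. A call with a gripper value outside its range is refused whole. The fingers move at their own pace and stop on an object; "newtons" is the grip in N (left out, the last holds). Time passes only in rows, so rows that repeat a pose let the fingers close. It gives the time, the measured TCP pose, the force, the opening and the grip force at its end, in the units of the state.
- sense(): the state, without advancing time (a new reading comes with each control period).
- capture(name): name is "scene" or "side" or "wrist"; returns the picture (384x512x3 uint8, red, green, blue); there is no depth.
- camera_model(name): a dict with "mtx" (3x3 intrinsics, pixels), "k1" (the pictures are not rectified: a ray, as slopes to the right and down, at radius r is drawn at 1 + k1 r^2 times it, then the intrinsics apply), "eye" and "rotation" of the camera in the world. Camera axes: x right, y down, z forward; pixel columns grow to the right and rows downward; lengths in mm; the calibration is good to about 2 mm. A picture is of the moment at which its call begins: read the wrist's pose just before it. camera_model takes no time and is no camera call; for the wrist camera it gives the pose at the moment of the call.
- finish_job(): hands the job in; it is judged then, once.
Trained networks look in the newest picture that a camera, given by its name, has taken for a name from the list of things; names that differ only in an ending like _2 or _b are one class to them, and where a whole thing is asked for, a point or a joint stands for the part that bears it (a point fixed in the world has none). Each returns a list of dicts, best first, with "score" (0 to 1); they miss things now and then, are a little off and sometimes report something else, mostly with a low value. They report only what shows in the picture. A call takes as long as a camera call.
- search_frame(camera, label): "rect" ([centre column, centre row, width, height] in pixels, round what is visible of it).
- trace(camera, label): "mask" (384x512 bool, what is visible of it) and "rect" ([centre column, centre row, width, height] in pixels, round what is visible of it).
- spot_point(camera, label): "xy" ([column, row] in pixels: a listed point, or the origin of a listed thing).
The state is a dict: "time_s": time; "joints": joint angles; "dq": joint speeds; "tau": joint torques, N m; "eef_pos": TCP position; "ee_rot": TCP orientation; "force": force on the tool from outside, world axes, zero at the start; "wrist_torque": the same for the moment, N m; "grip_width": opening from 0.0 (shut) to 1.0 (fully open); "grip_force": force on a finger pad.
Only numpy, scipy, OpenCV 4.12 (cv2) and the standard library are available. Lean on these libraries where they do the work, as an engineer would, in place of code of your own. Each camera call takes 0.05 s, during which the arm holds its last target. There are 200 camera calls.

TASK

The breaker in the grey bench power supply has tripped. Press its black spring cover down and let go so that it pops fully open, push the red reset button underneath fully home, then push the cover over again and press it down until it latches shut. Do it all with the fingertips: do not lift the supply or push it out of its place, and leave the other things on the bench and on the supply where they are.

Things in the scene. Friction and masses are not known exactly. Their poses are not given: they have to be found in the camera images.
- supply: loose grey bench power supply, 180 deep (x) x 230 wide (y) x 77 mm high, 1.9 kg; black carrying handle, 30 mm, on its left (+y) flank. Origin: centre of underside; -x points out of the front panel (display, knobs), +y left, z up. Right of the middle of its flat top is the black cover with the breaker under it, left of that vent slots and a small box. 55 mm of top behind the hinge are free.
- cover_hinge (a point): fixed point of the supply on the cover's hinge axis, at mid width of the cover, 4 mm above the case top; axes as supply. The hinge axis runs along y at the cover's far (+x) edge. Fully open, the cover stands upright here, its tip 57 mm above the axis, its outer face turned away from the front panel; it is shut again by pushing that face over from behind and down.
- cover_press (a point): point on the cover's outer face, moving with it: on its four thumb ribs, 44 mm from the hinge axis, 13 mm from the free edge, at mid width. z: outward normal (up when shut), -x: to the free edge. The cover is a black shell 80 mm wide, reaching 57 mm from the axis; its outer face is 10 mm above the axis when shut (14 mm above the case top); plate 4 mm thick, skirt 9 mm.
- cover (a joint): cover angle, rad: about 0.02 when latched, 1.55 fully open. Spring: 2.5 N at the ribs near shut, less when open. Push-push latch: pressed from shut to its stop (-0.12, 5 mm down at the ribs) and released, it swings fully open in a second; pushed from fully open to that stop and released, it stays shut. A press short of the stop changes nothing. Once well open (0.6) it can latch again.
- button_top (a point): centre of the top of the red breaker button (16 mm diameter), moving with it. Under the cover, 31 mm from the hinge axis on the free-edge side, at mid width. Tripped, its top is 4 mm above the case top (level with the hinge axis); home, 3 mm below it. The recess round it is 8 mm deep, 63 (x) x 86 mm (y).
- reset_button (a joint): travel of the red reset button, m: 0 tripped (standing out, white band showing), 0.007 pushed home. It moves straight down, takes about 2 N to start, and snaps in and stays in once it is past the middle.
- gauge_box_mid (a point): centre of a small red-lidded grey plastic box, 36 x 46 x 16 mm, 55 g, lying loose on the rear left of the supply's top; a bystander
- tape_roll_mid (a point): centre of a yellow tape roll lying flat, 97 mm across, 19 mm high; a loose bystander
- connector: small white wire connector with a coil of blue wire, 111 x 102 x 26 mm in all, origin under the middle; a loose bystander
- tweezers: steel tweezers lying flat, 119 mm long (y), 9 mm high, origin under the middle; a loose bystander
- shelf_bin: open blue picking bin with plugs, 158 x 115 x 88 mm, origin under the middle; a loose bystander

How it is judged (in metres and radians):
On the way, in this order (a step that is already met when the one before it is completed fails the run):
1. the cover has popped fully open (above 1.3 rad) (value of joint cover above 1.3 rad), for 0.2 s.
2. the reset button is pushed home (at least 6 of 7 mm) with the cover open (value of joint reset_button above 0.006 m and value of joint cover above 1 rad), for 0.1 s.
At the end, for the whole second after the job is handed in: The cover is latched shut by itself (within 0.05 rad of 0, at rest), the reset button is home (at least 6 of its 7 mm), the supply stands at rest within 25 mm of where it stood, and every bystander is within 30 mm of where it was (value of joint cover between -0.05 and 0.05 rad and velocity of joint cover between -0.05 and 0.05 rad/s and value of joint reset_button above 0.006 m and distance of supply from where it was at the start of the episode below 0.025 m and height (world z) of supply below 0.005 m and linear speed of supply below 0.01 m/s and distance of each of gauge_box_mid, tape_roll_mid, connector, tweezers, shelf_bin from where it was at the start of the episode below 0.03 m); the robot touches nothing.
It fails at once if the supply is lifted or tipped (10 mm or 0.1 rad) (height (world z) of supply above 0.01 m or angle between supply's own z axis and vertical above 0.1 rad).
It fails at once if the supply is pushed more than 40 mm out of its place (distance of supply from where it was at the start of the episode above 0.04 m).
It fails at once if one of the other things is lifted or knocked away (40 mm) (distance of any of gauge_box_mid, tape_roll_mid, connector, tweezers, shelf_bin from where it was at the start of the episode above 0.04 m).
It also fails if it takes over 45 s, if anything falls off the work surface, if the arm or the gripper's body presses on something with over 40 N, if the wrist force passes 120 N, or if a joint passes its speed limit or range.

## Working session

There is one attempt and no reset: what is moved stays moved. The work goes in short steps, Python scripts to look and compute and a tool call to move; the robot and the scene stay as the last step left them, time stands still between calls to the robot, and variables do not carry over. Pictures are saved under pics/ and viewed, at most 10 in all, crops included, and the job is handed in when it is done.

Besides the shell and the picture viewer there is one more tool, called by a JSON object that holds its "method" and its "body". step_arm: Moves the arm, as the interface text tells. Its arguments: {"type":"object","properties":{"commands":{"type":"string"},"newtons":{"type":"number"}},"required":["commands"]}

```bash
mkdir -p pics; cat > h.py <<'E'
from rig import *
import numpy as np, cv2
def ray(cam,px):
    m=camera_model(cam);K=np.array(m["mtx"]);k=m["k1"]
    d=np.array([(px[0]-K[0,2])/K[0,0],(px[1]-K[1,2])/K[1,1]]);u=d.copy()
    for _ in range(20): u=d/(1+k*(u@u))
    return np.array(m["eye"],float),np.array(m["rotation"])@np.array([u[0],u[1],1])
def onz(cam,px,z):
    e,r=ray(cam,px); return e+r*(z-e[2])/r[2]
def tri(rs):
    A=np.zeros((3,3));b=np.zeros(3)
    for e,r in rs:
        r=r/np.linalg.norm(r);P=np.eye(3)-np.outer(r,r);A+=P;b+=P@e
    return np.linalg.solve(A,b)
def save(cam,name):
    im=np.array(capture(cam));cv2.imwrite("pics/"+name,im[:,:,::-1]);return im
E
python3 - <<'E'
from h import *
a=save("scene","s1.png");b=save("side","d1.png")
cv2.imwrite("pics/both.png",cv2.resize(np.vstack([a,b])[:,:,::-1],(400,600)))
print(sense())
for l,z in [("supply",0),("cover_hinge",81),("cover_press",91),("gauge_box_mid",85),("tape_roll_mid",10),("connector",0),("tweezers",0),("shelf_bin",0)]:
    R=[]
    for c in ("scene","side"):
        r=spot_point(c,l)
        if r: print(l,c,round(r[0]["score"],2),np.round(r[0]["xy"]),onz(c,r[0]["xy"],z).round(1)); R.append(ray(c,r[0]["xy"]))
    if len(R)==2: print("   tri",tri(R).round(1))
for c in ("scene","side"): m=camera_model(c);print(m["eye"],np.round(np.array(m["rotation"])[:,2],2))
E
```

```text
{'time_s': 0.1, 'joints': array([-1.54141362e+00,  3.13435734e-01,  1.49838030e+00, -2.76102421e-05,
        1.33103221e+00, -2.23417074e-01]), 'dq': array([ 0.00051409, -0.00222806, -0.00213969, -0.00074173,  0.00035089,
        0.0016008 ]), 'tau': array([ 1.11570389e-03, -4.12904298e+01, -2.60144699e+01, -2.43592431e-04,
        3.01629290e-03, -1.14018891e-05]), 'eef_pos': array([ 131.27718746, -508.09015849,  247.76374495]), 'ee_rot': array([-6.26141662e-04,  9.92021554e-01,  1.26066813e-01,  4.74663102e-05]), 'force': array([ 0.08395397, -0.05363483, -0.33350838]), 'wrist_torque': array([-0.0192688 , -0.03710743,  0.02289394]), 'grip_force': 0.0, 'grip_width': 0.9991372266826641}Traceback (most recent call last):
  File "<stdin>", line 9, in <module>
  File "h.py", line 9, in onz
    e,r=ray(cam,px); return e+r*(z-e[2])/r[2]
        ~~~^^^^^^^^
  File "h.py", line 7, in ray
    return np.array(m["eye"],float),np.array(m["rotation"])@np.array([u[0],u[1],1])
                                    ~~~~~~~~~~~~~~~~~~~~~~~^~~~~~~~~~~~~~~~~~~~~~~~
ValueError: matmul: Input operand 1 has a mismatch in its core dimension 0, with gufunc signature (n?,k),(k,m?)->(n?,m?) (size 3 is different from 4)
```

View pics/s1.png

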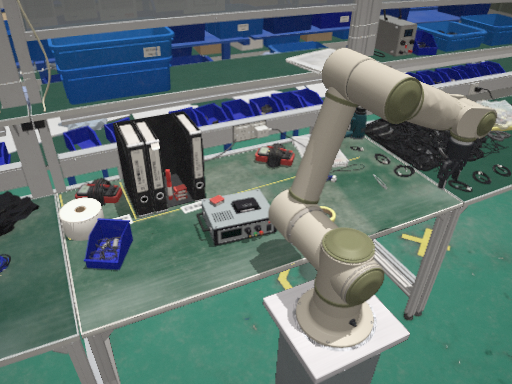

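View pics/d1.png

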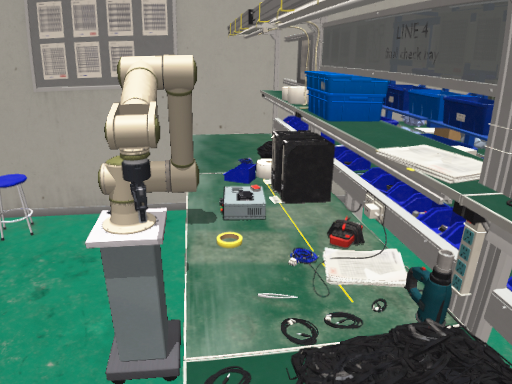

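The scene picture shows the supply at about (238,217), with the black cover at (245,205) and the red box at (217,200). In the side picture the supply is at (244,203). The camera rotation is given as a quaternion, so I'll fix the helper.

```bash
sed -i 's/np.array(m\["rotation"\])@/R3(m["rotation"])@/' h.py; cat >> h.py <<'E'
from scipy.spatial.transform import Rotation as Ro
def R3(q): q=np.array(q); return Ro.from_quat(q[[1,2,3,0]]).as_matrix()
E
python3 - <<'E'
from h import *
capture("scene");capture("side")
for l,z in [("supply",0),("cover_hinge",81),("cover_press",91),("gauge_box_mid",85)]:
    R=[]
    for c in ("scene","side"):
        r=spot_point(c,l)
        if r: print(l,c,round(r[0]["score"],2),np.round(r[0]["xy"]),onz(c,r[0]["xy"],z).round(1)); R.append(ray(c,r[0]["xy"]))
    if len(R)==2: print("   tri",tri(R).round(1))
for c in ("scene","side","wrist"): m=camera_model(c);print(m["eye"],np.round(R3(m["rotation"]),2).tolist())
print(R3(sense()["ee_rot"]).round(2))
E
```

```text
supply scene 0.85 [242. 224.] [500.5  71.3   0. ]
supply side 0.96 [243. 209.] [501.5  96.3   0. ]
   tri [496.7  74.5   7. ]
cover_hinge scene 0.78 [243. 201.] [525.4  55.4  81. ]
cover_hinge side 0.83 [252. 195.] [538.5  61.6  81. ]
   tri [534.2  53.7  80.1]
cover_press scene 0.66 [248. 206.] [479.   56.7  91. ]
cover_press side 0.6 [253. 195.] [539.2  31.8  91. ]
   tri [529.2  41.5  73.1]
gauge_box_mid scene 0.57 [215. 199.] [577.5 143.4  85. ]
gauge_box_mid side 0.45 [254. 187.] [560.7 153.8  85. ]
   tri [562.3 147.2  91. ]
[-604.6542753   573.7646937   972.66491352] [[-0.44, -0.52, 0.73], [-0.9, 0.24, -0.37], [0.02, -0.82, -0.57]]
[  290.61924862 -1517.74975405   672.83243802] [[0.99, -0.04, 0.15], [-0.16, -0.35, 0.92], [0.01, -0.94, -0.35]]
[ 213.50225166 -487.56719412  373.18620283] [[0.25, -0.91, -0.32], [-0.97, -0.24, -0.08], [-0.0, 0.33, -0.94]]
[[ 0.97  0.25 -0.  ]
 [ 0.25 -0.97 -0.  ]
 [-0.    0.   -1.  ]]
```

{"method": "step_arm", "body": {"commands": "0 47.9 -45.5 -5 0 0 0.25;0 47.9 -45.5 -5 0 0 0.25;0 47.9 -45.5 -5 0 0 0.25;0 47.9 -45.5 -5 0 0 0.25;0 47.9 -45.5 -5 0 0 0.25;0 47.9 -45.5 -5 0 0 0.25;0 47.9 -45.5 -5 0 0 0.25;0 47.9 -45.5 -5 0 0 0.25;0 47.9 -45.5 -5 0 0 0.25;0 47.9 -45.5 -5 0 0 0.25;0 47.9 -45.5 -5 0 0 0.25;0 47.9 -45.5 -5 0 0 0.25;0 47.9 -45.5 -5 0 0 0.25;0 47.9 -45.5 -5 0 0 0.25;0 47.9 -45.5 -5 0 0 0.25;0 47.9 -45.5 -5 0 0 0.25;0 47.9 -45.5 -5 0 0 0.25;0 47.9 -45.5 -5 0 0 0.25"}}

```text
time_s: 2.15
eef_pos: [481.6, 53.3, 298.0]
ee_rot: [0.0, 1.0, 0.003, -0.0]
force: [0.5, 0.4, -0.2]
grip_width: 0.002
grip_force: 0.0
```

```bash
python3 - <<'E'
from h import *
s=sense();print(s["time_s"],s["eef_pos"],R3(s["ee_rot"]).round(3).tolist(),s["grip_width"])
save("wrist","w1.png")
for l,z in [("supply",0),("cover_hinge",81),("cover_press",91),("gauge_box_mid",85)]:
    r=spot_point("wrist",l)
    for q in r[:2]: print(l,round(q["score"],2),np.round(q["xy"]),onz("wrist",q["xy"],z).round(1))
r=trace("wrist","cover_press")
if r:
    c=max(cv2.findContours(r[0]["mask"].astype(np.uint8),0,1)[0],key=cv2.contourArea)
    b=cv2.boxPoints(cv2.minAreaRect(c))
    for p in b: print(p,onz("wrist",p,91).round(1))
E
```

```text
2.15 [481.55973866  53.34258581 297.97466449] [[1.0, 0.006, -0.001], [0.006, -1.0, -0.0], [-0.001, 0.0, -1.0]] 0.0016819145210024754
supply 0.71 [234. 128.] [505.   80.3   0. ]
cover_hinge 0.75 [259. 111.] [533.4  47.9  81. ]
cover_press 0.95 [256. 156.] [489.   50.6  91. ]
gauge_box_mid 0.93 [169.  77.] [566.3 135.8  85. ]
[215.2195  164.02441] [481.1  93.1  91. ]
[222.02437 102.78049] [542.3  84.2  91. ]
[301.81708 111.64633] [533.9   6.4  91. ]
[295.0122  172.89026] [471.7  10.8  91. ]
```

View pics/w1.png

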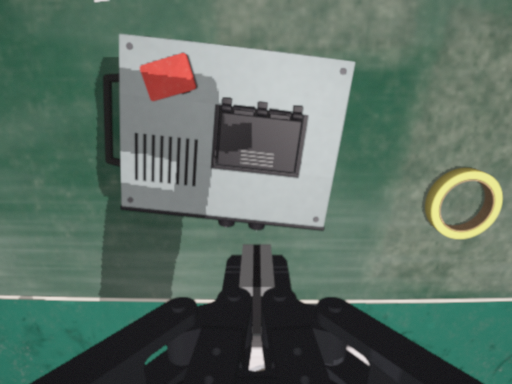

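The view is from above: the cover spans about (215–302, 103–173), its ribs are at (257,158), and the hinge edge is at rows 103–112. The supply's yaw is about -0.12 rad. Next I'll descend over the ribs.

{"method": "step_arm", "body": {"commands": "0 1 0.3 4 0 0 0.12;0 1 0.3 8 0 0 0.12;0 1 0.3 12 0 0 0.12;0 1 0.3 15 0 0 0.12;0 1 0.3 17 0 0 0.12;0 1 0.3 18 0 0 0.12;0 1 0.3 18.5 0 0 0.12;0 1 0.3 18.7 0 0 0.12;0 1 0.3 18.9 0 0 0.12;0 1 0.3 19 0 0 0.12;0 1 0.3 19 0 0 0.12"}}

```text
time_s: 3.37
eef_pos: [491.7, 49.0, 109.1]
ee_rot: [0.0, 0.998, -0.059, 0.001]
force: [-0.2, 0.3, -0.2]
grip_width: -0.002
grip_force: 0.1
```

{"method": "step_arm", "body": {"commands": "0 0 0 0.2 0 0 0;0 0 0 0.4 0 0 0;0 0 0 0.6 0 0 0;0 0 0 0.7 0 0 0;0 0 0 0.8 0 0 0;0 0 0 0.9 0 0 0;0 0 0 0.9 0 0 0;0 0 0 0.9 0 0 0"}}

```text
time_s: 4.03
eef_pos: [491.0, 49.1, 102.0]
ee_rot: [0.0, 0.998, -0.058, 0.0]
force: [-16.4, 0.3, 34.9]
grip_width: 0.0
grip_force: 18.7
```

{"method": "step_arm", "body": {"commands": "0 -2 0 -3 0 0 0;0 -4 0 -7 0 0 0;0 -5 0 -10 0 0 0;0 -5 0 -13 0 0 0;0 -5 0 -16 0 0 0;0 -5 0 -19 0 0 0;0 -5 0 -19 0 0 0;0 -5 0 -19 0 0 0;0 -5 0 -19 0 0 0;0 -5 0 -19 0 0 0;0 -5 0 -19 0 0 0;0 -5 0 -19 0 0 0;0 -5 0 -19 0 0 0;0 -5 0 -19 0 0 0"}}

```text
time_s: 5.2
eef_pos: [441.6, 54.9, 289.0]
ee_rot: [-0.0, 0.998, -0.059, -0.0]
force: [0.7, -0.1, -0.2]
grip_width: 0.002
grip_force: 0.0
```

```bash
python3 - <<'E'
from h import *
s=sense();print(s["time_s"],s["eef_pos"],s["force"])
save("wrist","w2.png")
for l,z in [("button_top",81),("cover_hinge",81),("cover_press",125),("gauge_box_mid",85)]:
    r=spot_point("wrist",l)
    for q in r[:2]: print(l,round(q["score"],2),np.round(q["xy"]),onz("wrist",q["xy"],z).round(1))
E
```

```text
5.2 [441.59206093  54.89817144 289.01817428] [ 0.74344895 -0.10498421 -0.20720824]
button_top 0.51 [255. 104.] [501.  49.  81.]
cover_hinge 0.92 [252.  68.] [534.3  47.7  81. ]
cover_press 0.77 [248.  57.] [542.5  49.4 125. ]
```

View pics/w2.png

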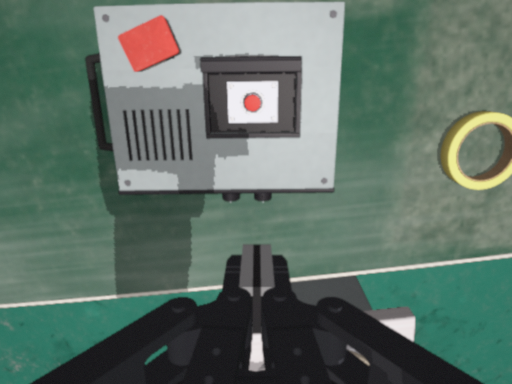

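The cover now stands open, with its edge at about rows 57–72. The red button is at (252,103) with its white surround showing. Next I'll push the button.

{"method": "step_arm", "body": {"commands": "0 2.5 0 4 0 0 0;0 5 0 8 0 0 0;0 5.7 -0.1 12 0 0 0;0 5.7 -0.1 15 0 0 0;0 5.7 -0.1 17.5 0 0 0;0 5.7 -0.1 18.5 0 0 0;0 5.7 -0.1 18.8 0 0 0;0 5.7 -0.1 19.1 0 0 0;0 5.7 -0.1 19.3 0 0 0;0 5.7 -0.1 19.5 0 0 0;0 5.7 -0.1 19.7 0 0 0;0 5.7 -0.1 19.8 0 0 0;0 5.7 -0.1 19.9 0 0 0;0 5.7 -0.1 19.9 0 0 0"}}

```text
time_s: 6.62
eef_pos: [498.5, 49.2, 91.0]
ee_rot: [0.0, 0.998, -0.059, 0.0]
force: [-2.7, -0.3, 4.5]
grip_width: -0.003
grip_force: 2.7
```

{"method": "step_arm", "body": {"commands": "0 0 0 0.1 0 0 0;0 0 0 0.2 0 0 0;0 0 0 0.25 0 0 0;0 0 0 0.25 0 0 0"}}

```text
time_s: 6.95
eef_pos: [498.7, 49.2, 90.6]
ee_rot: [0.0, 0.998, -0.058, 0.001]
force: [-11.7, 0.4, 30.4]
grip_width: -0.004
grip_force: 15.2
```

{"method": "step_arm", "body": {"commands": "0 0 0 -3 0 0 0;0 -1 0 -7 0 0 0;0 -3 0 -11 0 0 0;0 -4 0 -15 0 0 0;0 -5 0 -19 0 0 0;0 -5.7 0 -20 0 0 0;0 -5.7 0 -20 0 0 0;0 -5.7 0 -20 0 0 0"}}

```text
time_s: 7.62
eef_pos: [441.7, 55.9, 287.9]
ee_rot: [0.0, 0.998, -0.059, 0.001]
force: [0.3, 0.1, -0.8]
grip_width: 0.002
grip_force: 0.0
```

```bash
python3 - <<'E'
from h import *
s=sense();print(s["time_s"],s["eef_pos"],s["force"])
im=save("wrist","w3f.png")
cv2.imwrite("pics/w3.png",cv2.resize(im[30:180,150:350,::-1],None,fx=3,fy=3))
for l,z in [("button_top",74),("cover_hinge",81),("cover_press",125)]:
    r=spot_point("wrist",l)
    for q in r[:2]: print(l,round(q["score"],2),np.round(q["xy"]),onz("wrist",q["xy"],z).round(1))
for p in [(201,57),(301,57)]: print(onz("wrist",p,138).round(1))
E
```

```text
7.6167 [441.67449498  55.90674736 287.8626845 ] [ 0.27455688  0.11452503 -0.77051203]
button_top 0.75 [256. 105.] [499.7  48.8  74. ]
cover_hinge 0.69 [250.  68.] [533.9  50.8  81. ]
cover_press 0.94 [252.  56.] [541.9  47.  125. ]
[545.4  86.1 138. ]
[536.3   9.9 138. ]
```

View pics/w3.png

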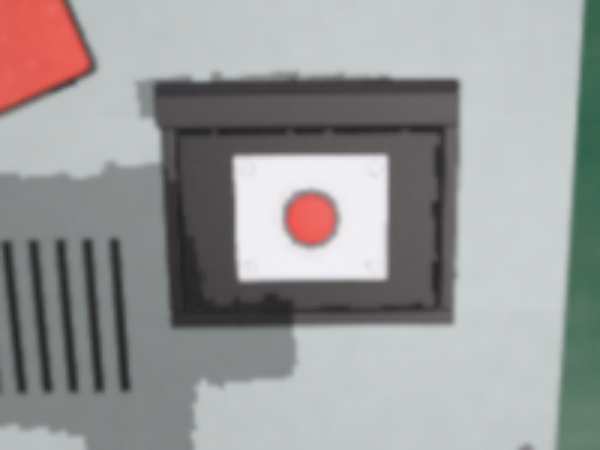

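The button sits flush, a small red disc on the white plate at about (310,218) in the crop, and the cover is still upright. Next I'll go over the cover and behind it.

{"method": "step_arm", "body": {"commands": "0 3 -0.1 2 0 0 0;0 6 -0.1 3 0 0 0;0 9 -0.1 3 0 0 0;0 12 -0.1 3 0 0 0;0 13.2 -0.1 4 0 0 0;0 13.2 -0.1 7 0 0 0;0 13.2 -0.1 10 0 0 0;0 13.2 -0.1 12.5 0 0 0;0 13.2 -0.1 14 0 0 0;0 13.2 -0.1 14.3 0 0 0;0 13.2 -0.1 14.3 0 0 0"}}

```text
time_s: 8.73
eef_pos: [572.5, 41.5, 143.3]
ee_rot: [-0.0, 0.998, -0.059, -0.002]
force: [-0.4, 0.1, 0.9]
grip_width: 0.002
grip_force: 0.0
```

{"method": "step_arm", "body": {"commands": "0 -0.9 0 0 0 0 0;0 -1.7 0 0 0 0 0;0 -2.3 0 0 0 0 0;0 -2.9 0 0 0 0 0;0 -3.5 0 0 0 0 0;0 -4.1 0 0.05 0 0 0;0 -4.7 0 0.3 0 0 0;0 -5.2 0 0.6 0 0 0;0 -5.7 0 1 0 0 0;0 -6.2 0 1.4 0 0 0;0 -6.5 0 1.7 0 0 0;0 -6.7 0 2 0 0 0;0 -6.7 0 2 0 0 0"}}

```text
time_s: 9.82
eef_pos: [505.6, 49.4, 124.0]
ee_rot: [-0.0, 0.998, -0.059, -0.001]
force: [-0.2, 0.3, 3.1]
grip_width: -0.001
grip_force: 0.9
```

```bash
python3 - <<'E'
from h import *
a=save("wrist","w4f.png");b=save("side","d4.png")
cv2.imwrite("pics/w4.png",np.hstack([a[:,:,::-1],cv2.resize(b[160:240,200:290,::-1],(432,384))])[:, :800] if 0 else cv2.resize(np.hstack([a[:,:,::-1],cv2.resize(b[160:240,200:290,::-1],(432,384))]),(800,325)))
E
```

```text
(no output)
```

View pics/w4.png

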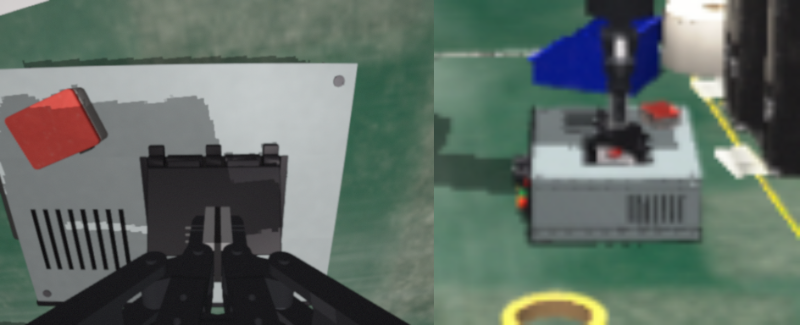

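The wrist view shows the cover nearly shut under the fingertips, with the supply and box in place. Next I'll press to the stop.

{"method": "step_arm", "body": {"commands": "0 -0.3 0 0.4 0 0 0;0 -0.5 0 0.8 0 0 0;0 -0.7 0 1.2 0 0 0;0 -0.9 0 1.5 0 0 0;0 -1.1 0 1.7 0 0 0;0 -1.3 0 1.9 0 0 0;0 -1.3 0 2.1 0 0 0;0 -1.3 0 2.3 0 0 0;0 -1.3 0 2.4 0 0 0;0 -1.3 0 2.4 0 0 0;0 -1.3 0 2.4 0 0 0"}}

```text
time_s: 10.83
eef_pos: [493.3, 50.9, 102.8]
ee_rot: [0.0, 0.998, -0.058, -0.0]
force: [-11.8, 0.1, 27.5]
grip_width: 0.0
grip_force: 14.6
```

{"method": "step_arm", "body": {"commands": "0 0 0 0.05 0 0 0;0 0 0 0.08 0 0 0;0 0 0 0.08 0 0 0"}}

```text
time_s: 11.08
eef_pos: [493.3, 50.9, 102.6]
ee_rot: [0.0, 0.998, -0.058, 0.0]
force: [-13.9, -0.3, 35.3]
grip_width: -0.002
grip_force: 17.9
```

{"method": "step_arm", "body": {"commands": "0 0 0 -0.4 0 0 0;0 0 0 -0.8 0 0 0;0 0 0 -1.5 0 0 0;0 0 0 -4 0 0 0;0 -2 0 -8 0 0 0;0 -4 0 -12 0 0 0;0 -5 0 -16 0 0 0;0 -5 0 -19 0 0 0;0 -5 0 -19 0 0 0;0 -5 0 -19 0 0 0;0 -5 0 -19 0 0 0;0 -5 0 -19 0 0 0"}}

```text
time_s: 12.08
eef_pos: [443.4, 56.7, 288.5]
ee_rot: [-0.0, 0.998, -0.059, -0.002]
force: [-1.0, -0.7, 0.5]
grip_width: -0.005
grip_force: 0.0
```

```bash
python3 - <<'E'
from h import *
save("wrist","w5.png");print(sense()["force"])
for l,z in [("supply",0),("cover_hinge",81),("cover_press",91),("gauge_box_mid",85)]:
    r=spot_point("wrist",l)
    for q in r[:1]: print(l,round(q["score"],2),np.round(q["xy"]),onz("wrist",q["xy"],z).round(1))
E
```

```text
[ 0.30567643  0.47519384 -0.9952843 ]
supply 0.71 [230.  98.] [506.7  81.1   0. ]
cover_hinge 0.6 [256.  69.] [534.9  46.5  81. ]
cover_press 0.95 [253. 123.] [486.5  54.3  91. ]
gauge_box_mid 0.69 [150.  46.] [567.4 140.3  85. ]
```

View pics/w5.png

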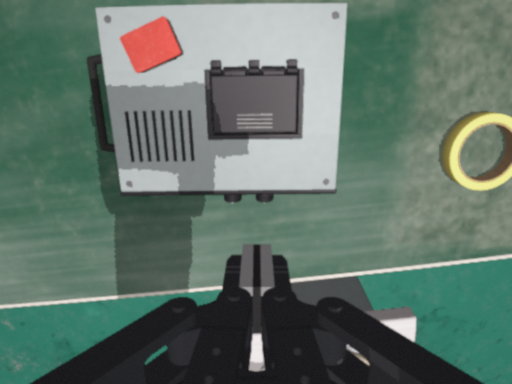

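The cover is latched shut, spanning about (206–303, 66–138) with the ribs at (255,121). The supply and the red box at (151,45) have not moved.

```bash
python3 -c "
from rig import *
print(finish_job())"
```

```text
the job is handed in; nothing more can be done
None
```

I popped the cover open, pushed the reset button down to its hard stop, and pressed the cover shut. In the last picture it is latched and the supply and box are where they were. I handed the job in at about 12 s; no verdict came back.

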